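# Take the blade cap off a desk fan with an unknown thread hand

## Robot

A 6-joint arm with a two-finger parallel gripper is mounted at the origin on the work surface. World frame = base frame: x ahead of the robot, y to its left, z up, the work surface at z = 0. Lengths are in m, angles in rad, forces in N, time in s.
With the tool pointing down it reaches from about 0.325 to 0.775 m from the base axis. Payload 5.5 kg.
Tool frame: the origin (TCP) lies at the very end of the fingers, on their centre line; the grasp point (between the pads) lies 19 mm behind it (env.grip_point_offset is the distance from the TCP to the grasp point, in m); x points along the fingers, z is the direction in which the jaws open and shut, and the axes are right-handed (so a half turn about x gives the same grasp; the last joint's range is limited). The gripper opens to 88 mm and grips with 3 to 60 N. Pads are 20 mm wide; open, the fingers measure 115 mm over their backs; the gripper's body (75 mm by 178 mm) begins 61 mm behind the grasp point.
Start: joints at [-1.347, 0.091, 1.231, -0, 1.82, -0.057], TCP at [0.166, -0.577, 0.223] pointing down, gripper open.
Joint ranges: [-2.87, 2.87], [-0.86, 2.18], [0.17, 2.46], [-1.51, 4.65], [0.06, 2.69], [-2.65, 2.65]. Speed limits (rad/s): [2.57, 2.57, 3.01, 3.14, 3.14, 3.14].

## Interface

Orientations are given as a unit quaternion [x, y, z, w].
In Python, from workcell import env, camera, camera_params gives the robot as it stands. The module is installed in compiled form; this text tells all that it offers.
- The arm moves only by the tool drive_tool, never from a script. Its argument "motion" is a list of rows, each a list of 7 numbers: the opening in per cent of the stroke, from 0 (shut) to 100 (fully open), then the shift along the world's x, y, z in m, then the turn, a rotation vector about the world's x, y, z in degrees. In form: [[fingers, x, y, z, rx, ry, rz], ...]. A call has 1 to 8 rows; each row shifts and turns the commanded pose from where the row before left it; what a row does not reach is not made up. A row lasts 1/12 s, in which the tool goes at most 41.7 mm and 7.16 degrees, less where a joint would pass 70% of its speed; a pose out of reach is approached as far as the arm can. A call with a gripper value outside its range is refused whole. The fingers move at their own pace and stop on an object; the grip force is fixed at half the most. Time passes only in rows, so rows that do not move let the fingers close. It gives the time, the measured TCP pose, the force and the opening at its end, in the units of the state.
- env.state(): the state, without advancing time (a new reading comes with each control period).
- camera(name): name is "scene" or "top" or "wrist"; returns the picture (480x640x3 uint8, blue, green, red); there is no depth.
- camera_params(name): a dict with "intrinsics" (3x3 intrinsics, pixels), "R" (3x3) and "t" (3): a world point X has camera coordinates R X + t; the wrist camera has in their place "tool_from_camera" (4x4, takes a point from camera to tool coordinates, whose origin is the TCP and whose axes are the tool frame's). Camera axes: x right, y down, z forward; pixel columns grow to the right and rows downward; lengths in m; the calibration is good to about 2 mm. A picture is of the moment at which its call begins: read the wrist's pose just before it. camera_params takes no time and is no camera call.
- env.sign_off(): hands the job in, once; it reports no verdict.
The state is a dict: "clock": time; "qpos": joint angles; "dq": joint speeds; "joint_efforts": joint torques, N m; "tcp_pos": TCP position; "tcp_rot": TCP orientation; "wrist_force": force on the tool from outside, world axes, zero at the start; "moment": the same for the moment, N m; "gripper_width": opening from 0.0 (shut) to 1.0 (fully open).
Only numpy, scipy, OpenCV 4.12 (cv2) and the standard library are available. Lean on these libraries where they do the work, as an engineer would, in place of code of your own. Each camera call takes 0.05 s, during which the arm holds its last target. There are 200 camera calls.

## Task

The desk fan's head is tipped straight up with its guard off for cleaning, and the cap that keeps the blades on has to come off. It may be left-hand or right-hand threaded, so find out which way loosens it by trying one way and, if that is blocked, the other; then lift the cap clear of the fan and finish while still holding it in the gripper, level and still, about a hand's width above the hub. Leave the other things lying around where they are.

Things in the scene. Friction and masses are not known exactly. Their poses are not given: they have to be found in the camera images.
- cap: Grey plastic cap standing on the hub at the middle of the fan: hollow, upright, 12-sided, 54 mm across opposite flats, 36 mm high, about 60 g. Origin: centre of its underside; z up; x towards the small rib on its top. Flats (14 mm wide) face every 30 degrees counted from x. Its coarse thread is two lugs: it does not rise while it turns, and turns with almost no resistance.
- cap_top (a point): Centre of the cap's flat top, 36 mm above its underside; a 20 x 5 mm rib, 3 mm high, runs outward from near here along the cap's x. Still engaged, the cap pulls up only about 3 mm and stops dead. The wrong way it stops dead within 0.3 rad, and a gripper slips round it. Which way (clockwise or anticlockwise) loosens it differs from start to start and cannot be seen.
- fan: Compact desk fan fixed to the counter, head facing straight up, rotor locked so that the blades do not turn. Round grey base of 160 mm diameter; wire rim of 240 mm diameter, its top 128 mm above the counter; five white blades, their tops at most 132 mm above the counter. Origin: on the counter on the fan's vertical axis, z up.
- hub (a point): Centre of the flat round top of the fan's white rotor hub (72 mm diameter), 146 mm above the counter, on which the cap stands. Under the cap is the thread, 26 mm high: turned the loosening way by about 0.95 rad (0.85 to 1.05 rad from where it starts; an end stop follows at 1.1 to 1.2 rad) the cap is free and lifts straight up off it.
- guard: Round wire front guard taken off the fan, 230 mm diameter, 18 mm high, lying loose on the counter. Origin: centre of its underside. Bystander.
- screwdriver: Screwdriver lying loose on the counter. Bystander.
- mug: White mug, 80 mm diameter, 90 mm high, standing near the fan. Origin: centre of its underside. Bystander.
- jar: Glass jar with a grey lid, 68 mm diameter, 85 mm high, standing on the counter near the fan: not the cap. Origin: centre of its underside. Bystander.
- pen: Green pen, 130 mm long, lying on the clipboard. Bystander.

How it is judged:
At the end, for the whole second after the job is handed in: The cap is off the thread, its underside more than 50 mm above the hub's top, held by the fingers (over 1 N) and not touching the fan, within 0.35 rad of level and still (under 30 mm/s) (z of cap in the frame of hub above 0.05 m and contact force between cap and the fingers above 1 N and contact force between cap and fan below 0.05 N and angle between cap's own z axis and vertical below 0.35 rad and linear speed of cap below 0.03 m/s); the arm keeps its last pose, push and grip.
It fails at once if a bystander (guard, screwdriver, mug, jar or pen) is moved more than 30 mm (distance of any of guard, screwdriver, mug, jar, pen from where it was at the start of the episode above 0.03 m).
It also fails if it takes over 45 s, if anything falls off the work surface, if the arm or the gripper's body presses on something with over 40 N, if the wrist force passes 120 N, or if a joint passes its speed limit or range.

## Working session

There is one attempt and no reset: what is moved stays moved. The work goes in short steps, Python scripts to look and compute and a tool call to move; the robot and the scene stay as the last step left them, time stands still between calls to the robot, and variables do not carry over. Pictures are saved under pics/ and viewed, about 8 in all and at most 12, crops included, and the job is handed in when it is done.

Besides the shell and the picture viewer there is one more tool, called after "Request:" in YAML: its name, and indented under it one key for each argument. drive_tool: Moves the arm, as the interface text tells. Its arguments: {"type":"object","properties":{"motion":{"type":"array"}},"required":["motion"]}

```bash
mkdir -p pics; python3 - <<'E'
from workcell import env,camera,camera_params
import cv2,numpy as np
s=env.state();print(s)
for n in("scene","top"):
    cv2.imwrite(f"pics/{n}0.png",camera(n));p=camera_params(n);print(n,p)
print(camera_params("wrist"))
E
```

```text
{'clock': 0.0, 'qpos': array([-1.34667188e+00,  9.18480641e-02,  1.23186002e+00,  1.03442528e-05,
        1.81979036e+00, -5.66826864e-02]), 'dq': array([-0.00122798, -0.00160641,  0.00225825, -0.0005173 , -0.0008379 ,
       -0.00038091]), 'joint_efforts': array([-1.13309077e-03, -4.46449399e+01, -4.06448400e+01,  6.96799974e-02,
        2.91970937e-02, -1.29419450e-04]), 'tcp_pos': array([ 0.16622608, -0.57621373,  0.22152794]), 'tcp_rot': array([ 0.42554518,  0.56556378, -0.42466988,  0.56453911]), 'wrist_force': array([0.17168903, 0.53305205, 0.83154827]), 'moment': array([0.03221193, 0.00163564, 0.01201829]), 'gripper_width': 1.0020012391459068}
scene {'intrinsics': array([[481.64114229,   0.        , 325.80590591],
       [  0.        , 481.64114229, 238.27418246],
       [  0.        ,   0.        ,   1.        ]]), 'R': array([[ 0.61719534,  0.78673683, -0.01072711],
       [ 0.50891037, -0.40956399, -0.75714435],
       [-0.60006678,  0.46184683, -0.65315952]]), 't': array([-0.24244932, -0.15548682,  1.63116033])}
top {'intrinsics': array([[501.05880644,   0.        , 321.91094424],
       [  0.        , 501.05880644, 237.82227996],
       [  0.        ,   0.        ,   1.        ]]), 'R': array([[-0.016749  , -0.99983877, -0.00647315],
       [-0.9870941 ,  0.01756603, -0.15917498],
       [ 0.15926303,  0.00372359, -0.98722916]]), 't': array([-0.04474707,  0.49022915,  1.35068031])}
{'intrinsics': array([[350.89018979,   0.        , 319.63134438],
       [  0.        , 350.89018979, 237.65857813],
       [  0.        ,   0.        ,   1.        ]]), 'tool_from_camera': array([[ 5.35437077e-05, -2.57734801e-01,  9.66215695e-01,
        -1.61272866e-01],
       [ 1.77321238e-05, -9.66215696e-01, -2.57734803e-01,
         7.02683449e-02],
       [ 9.99999998e-01,  3.09331333e-05, -4.71645854e-05,
         1.65597603e-04],
       [ 0.00000000e+00,  0.00000000e+00,  0.00000000e+00,
         1.00000000e+00]])}
```

View pics/top0.png

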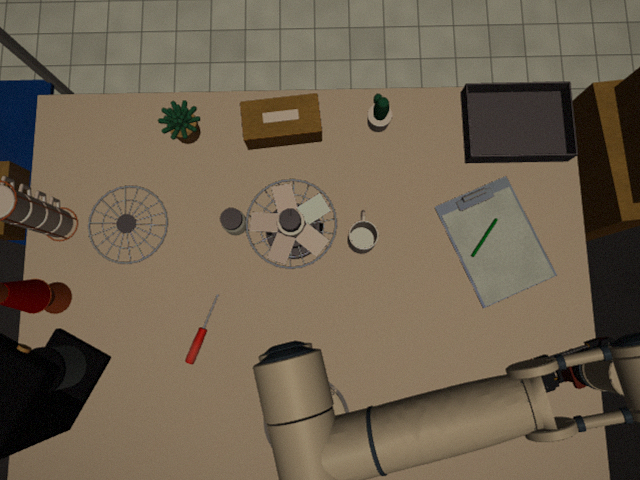

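View pics/scene0.png

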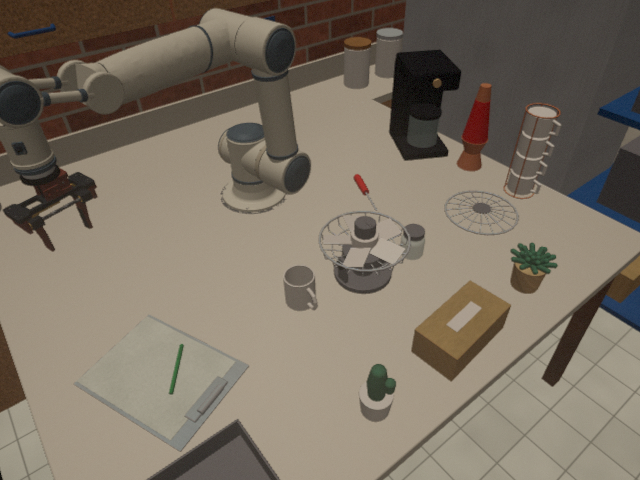

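Top view: the cap is at about (290,219), the mug at (362,236) and the jar at (234,221). In the scene view the cap is at (365,228). Next I'll localise it.

```bash
cat > h.py <<'E'
import numpy as np
from scipy.spatial.transform import Rotation as Ro
from workcell import env,camera,camera_params
def cam(n,s=None):
    p=camera_params(n);K=p["intrinsics"]
    if n=="wrist":
        s=s or env.state();T=p["tool_from_camera"];Rw=Ro.from_quat(s["tcp_rot"]).as_matrix()
        return K,(Rw@T[:3,:3]),Rw@T[:3,3]+s["tcp_pos"]
    return K,p["R"].T,-p["R"].T@p["t"]
def ray(c,uv,z):
    K,R,o=c;uv=np.atleast_2d(uv).astype(float)
    d=(R@np.linalg.inv(K)@np.c_[uv,np.ones(len(uv))].T).T
    return o+d*((z-o[2])/d[:,2])[:,None]
def proj(c,X):
    K,R,o=c;q=K@R.T@(np.asarray(X)-o);return q[:2]/q[2]
E
python3 - <<'E'
from h import *;import cv2
im=cv2.imread("pics/top0.png");g=im[170:275,215:390]
cv2.imwrite("pics/c.png",cv2.resize(g,None,fx=4.5,fy=4.5,interpolation=cv2.INTER_CUBIC))
m=(cv2.cvtColor(im,cv2.COLOR_BGR2GRAY)<100).astype(np.uint8);m[:, :276]=0;m[:,306:]=0;m[:204]=0;m[234:]=0
for y in range(204,234):print(' '.join('%3d'%v for v in cv2.cvtColor(im,cv2.COLOR_BGR2GRAY)[y,274:308]))
print(ray(cam("top"),[290,219],.182),ray(cam("scene"),[366,221],.182))
E
```

```text
97 110 136 140 137 136 140 136 137 135 138 138 138 137 136 140 138 137 137 140 139 137 108  69  58  65  89 117 143 154 151 153 158 152
116  87 124 140 136 142 137 137 138 138 138 138 139 140 136 135 137 141 138 138 133 141 124  81  25  99 141 152 153 154 153 151 152 150
120 112 127 139 136 132 143 138 139 136 136 138 136 137 139 136 142 140 135 138 140 142 136  98 103 149 155 154 150 150 151 152 152 151
123 122 137 140 139 135 136 137 138 140 139 135 143 141 139 142 141 141 142 142 139 138 150 142 146 153 153 152 152 153 152 151 152 150
124 117 128 134 138 138 136 136 137 137 140 142 126  98  93  99  96  91  93 106 130 139 129 145 155 151 150 156 152 154 150 156 145 151
128 111  79 112 140 140 142 139 140 143 126 100  75  63  55  63  52  55  61  60  84 119 111 124 146 150 152 150 152 147 149 152 153 153
109  71  46 115 138 139 140 142 128  96  78  60  53  57  54  56  47  48  62  57  57  73 109 123 135 142 152 154 148 152 155 152 152 150
 70  53  46 118 142 138 134 123  86  57  55  58  61  57  49  59  50  51  62  58  56  57  70 103 124 143 153 155 152 153 150 148 153 154
 38  41  46  
[... 2352 characters left out ...]
40  41  41  47  42  50  33  12   9  12  36 119 150 148 125  80 105 138 142 137 138
131 131 131 110  64  61 114 144 149 136 109  55  21  21  20  15  20  29  21  16  12  46  99 131 144 148 138  87  83 130 142 143 139 141
143 141 140 104  57  50  63 115 146 149 146 136 106  60  32  32  30  30  36  52  99 132 145 153 150 134  93  70 114 140 143 136 141 140
 92  88  84 106 109  77  42  53 112 148 150 149 145 136 125 127 130 129 129 131 146 153 153 150 124  85  75 115 135 141 135 139 140 143
 60  59  84 124 125 120 118  98  77  90 123 145 155 153 154 150 150 151 154 156 153 147 137 104  63  73 113 138 141 146 136 140 136 140
[[0.5154311  0.02525773 0.182     ]] [[0.51763111 0.03368711 0.182     ]]
```

View pics/c.png

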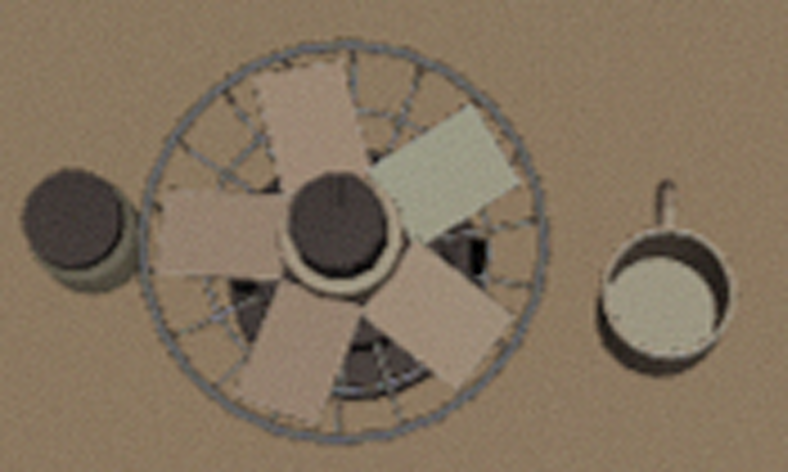

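The rib points roughly along world +x and the cap centre is near (0.516, 0.026), so the flats lie at multiples of 30° from about 0.

```bash
python3 - <<'E'
from h import *
s=env.state();R=Ro.from_quat(s["tcp_rot"]).as_matrix();print(R)
print("jaw deg",np.degrees(np.arctan2(R[1,2],R[0,2])))
print(ray(cam("top"),[[289.4,218.3],[290.5,209],[290.5,216]],.183))
E
```

```text
[[-3.98979521e-04  9.60839442e-01  2.77105407e-01]
 [ 1.65956429e-03  2.77105684e-01 -9.60838012e-01]
 [-9.99998543e-01  7.65195468e-05 -1.70513432e-03]]
jaw deg -73.9124539200558
[[0.51704012 0.0266781  0.183     ]
 [0.54075832 0.02376691 0.183     ]
 [0.52285519 0.02388807 0.183     ]]
```

Request:
drive_tool:
  motion:
    - [100, 0.0175, 0.03, 0.01, 0, 0, 3.7]
    - [100, 0.0175, 0.03, 0.01, 0, 0, 3.7]
    - [100, 0.0175, 0.03, 0.01, 0, 0, 3.7]
    - [100, 0.0175, 0.03, 0.01, 0, 0, 3.7]
    - [100, 0.0175, 0.03, 0.01, 0, 0, 3.7]
    - [100, 0.0175, 0.03, 0.01, 0, 0, 3.7]
    - [100, 0.0175, 0.03, 0.01, 0, 0, 3.7]
    - [100, 0.0175, 0.03, 0, 0, 0, 3.7]

```text
clock: 0.77
tcp_pos: [0.3069, -0.3352, 0.2945]
tcp_rot: [0.265, 0.654, -0.266, 0.656]
wrist_force: [0.5, -0.1, 0.3]
gripper_width: 1.0
```

Request:
drive_tool:
  motion:
    - [100, 0.0175, 0.03, 0.0, 0, 0, 3.7]
    - [100, 0.0175, 0.03, 0.0, 0, 0, 3.7]
    - [100, 0.0175, 0.03, 0.0, 0, 0, 3.7]
    - [100, 0.0175, 0.03, 0.0, 0, 0, 3.7]
    - [100, 0.0175, 0.03, 0.0, 0, 0, 3.7]
    - [100, 0.0175, 0.03, 0.0, 0, 0, 3.7]
    - [100, 0.0175, 0.03, 0.0, 0, 0, 3.7]
    - [100, 0.0175, 0.03, 0, 0, 0, 3.7]

```text
clock: 1.43
tcp_pos: [0.4467, -0.0948, 0.2923]
tcp_rot: [0.089, 0.702, -0.089, 0.701]
wrist_force: [0.3, -0.5, 0.7]
gripper_width: 1.001
```

Request:
drive_tool:
  motion:
    - [100, 0.0175, 0.03, 0.0, 0, 0, 3.7]
    - [100, 0.0175, 0.03, 0.0, 0, 0, 3.7]
    - [100, 0.0175, 0.03, 0.0, 0, 0, 3.7]
    - [100, 0.0175, 0.03, 0.0, 0, 0, 3.7]
    - [100, 0, 0, 0, 0, 0, 0]

```text
clock: 1.85
tcp_pos: [0.5177, 0.0282, 0.2907]
tcp_rot: [-0.003, 0.708, 0.004, 0.706]
wrist_force: [1.3, -0.6, -0.1]
gripper_width: 0.998
```

```bash
python3 - <<'E'
from h import *;import cv2
s=env.state();print(s)
c=cam("wrist",s);im=camera("wrist");cv2.imwrite("pics/w1.png",im)
u=proj(c,[.516,.026,.182]);print(u)
E
```

```text
{'clock': 1.85, 'qpos': array([-0.01268287, -0.10072726,  1.30062283,  0.00223823,  1.94411531,
       -0.02209717]), 'dq': array([-0.07104017, -0.04298594,  0.03438218, -0.04609514,  0.03233386,
        0.0046329 ]), 'joint_efforts': array([ 1.52497586e+00, -3.64870834e+01, -4.17840385e+01,  2.84213377e-01,
       -1.34151829e-01, -3.42052197e-02]), 'tcp_pos': array([0.51773079, 0.02816418, 0.29068942]), 'tcp_rot': array([-0.00286422,  0.70793866,  0.00436809,  0.70625461]), 'wrist_force': array([ 1.29602019, -0.55726341, -0.11661409]), 'moment': array([-0.04292272, -0.03430358,  0.00864629]), 'gripper_width': 0.997655369866216}
[317.67935809 238.23182063]
```

View pics/w1.png

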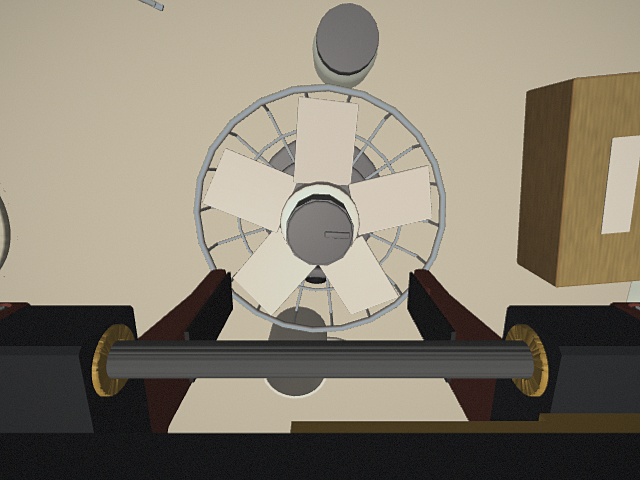

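Wrist view: the cap top spans about (287–352, 200–267). Its rib runs right (world +x) from (324,235) to (350,235), and the jaws straddle it. Refining the centre and rib angle with a crop.

```bash
python3 - <<'E'
from h import *;import cv2
s=env.state();print(s['tcp_pos'],s['dq'].round(3));c=cam("wrist",s);im=camera("wrist")
g=im[185:280,270:370];cv2.imwrite("pics/w2.png",cv2.resize(g,None,fx=6,fy=6,interpolation=cv2.INTER_CUBIC))
gr=cv2.cvtColor(im,cv2.COLOR_BGR2GRAY)
m=np.zeros_like(gr);m[190:275,280:360]=(gr[190:275,280:360]<150)
print(gr[195:275:4,320]);print(gr[225:245:1,338])
E
```

```text
[0.51683208 0.0259898  0.29104755] [-0.055 -0.039  0.019 -0.023  0.015  0.   ]
[ 40 113 125 126 125 123 121 124 124 122 122 122 120 119 118 115 118 105
 102 117]
[118 118 122 102  73 121 122 117 118 107  86 116 119 115 117 116 116 117
 116 115]
```

View pics/w2.png

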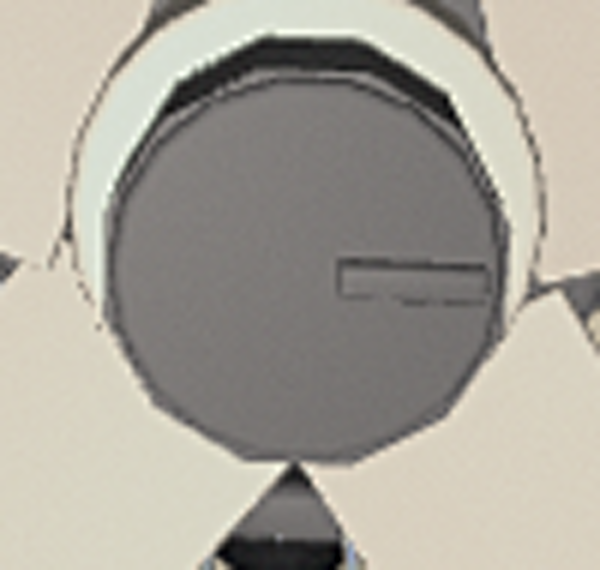

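```bash
python3 - <<'E'
from h import *
s=env.state();c=cam("wrist",s);R=Ro.from_quat(s["tcp_rot"]).as_matrix();print(s['tcp_pos'],"jaw",np.degrees(np.arctan2(R[1,2],R[0,2])),R[:,0])
P=np.array([[105,268],[505,268],[298,463],[305,74],[338,260],[487,268],[338,298],[487,303],[245,462],[352,465]])/6+[270,185]
X=ray(c,P,.182);print(X.round(4));print((X[0]+X[1])/2,(X[2]+X[3])/2)
for a,b in((4,5),(6,7),(8,9)):d=X[b]-X[a];print(np.degrees(np.arctan2(d[1],d[0])))
E
```

```text
[0.51635305 0.02447831 0.29159759] jaw 0.20139861730197003 [-2.17887415e-03 -2.34262860e-04 -9.99997599e-01]
[[0.4906 0.0288 0.182 ]
 [0.5436 0.029  0.182 ]
 [0.5163 0.0017 0.182 ]
 [0.517  0.0547 0.182 ]
 [0.5215 0.03   0.182 ]
 [0.5412 0.029  0.182 ]
 [0.5215 0.0248 0.182 ]
 [0.5413 0.0242 0.182 ]
 [0.5091 0.0018 0.182 ]
 [0.5236 0.0014 0.182 ]]
[0.51710948 0.02887936 0.182     ] [0.51664238 0.02815883 0.182     ]
-2.930815793514407
-1.755520536230794
-1.456143997564985
```

Request:
drive_tool:
  motion:
    - [100, 0.001, 0.0045, -0.02, 0, 0, -2]
    - [100, 0, 0, -0.03, 0, 0, 0]
    - [100, 0, 0, -0.02, 0, 0, 0]
    - [100, 0, 0, 0, 0, 0, 0]
    - [100, 0, 0, 0, 0, 0, 0]
    - [100, 0, 0, 0, 0, 0, 0]

```text
clock: 2.45
tcp_pos: [0.5174, 0.0272, 0.2244]
tcp_rot: [0.012, 0.706, -0.012, 0.708]
wrist_force: [-0.2, 0.2, 0.6]
gripper_width: 1.006
```

```bash
python3 - <<'E'
from h import *;import cv2
s=env.state();print(s['tcp_pos'],s['dq'].round(3));c=cam("wrist",s);im=camera("wrist")
R=Ro.from_quat(s["tcp_rot"]).as_matrix();print("jaw",np.degrees(np.arctan2(R[1,2],R[0,2])))
u=proj(c,[.517,.0285,.182]);print(u);x,y=map(int,u)
g=im[y-75:y+75,x-100:x+100];cv2.imwrite("pics/w3.png",cv2.resize(g,None,fx=4,fy=4,interpolation=cv2.INTER_CUBIC));print(x-100,y-75)
print(ray(c,[u,u+[0,10]],.182))
E
```

```text
[0.51739706 0.02718396 0.22441087] [ 0.006 -0.003 -0.025  0.001 -0.004  0.002]
jaw -1.9971734362400793
[318.70458679 260.55091388]
218 185
[[0.517      0.0285     0.182     ]
 [0.51676946 0.0220126  0.182     ]]
```

View pics/w3.png

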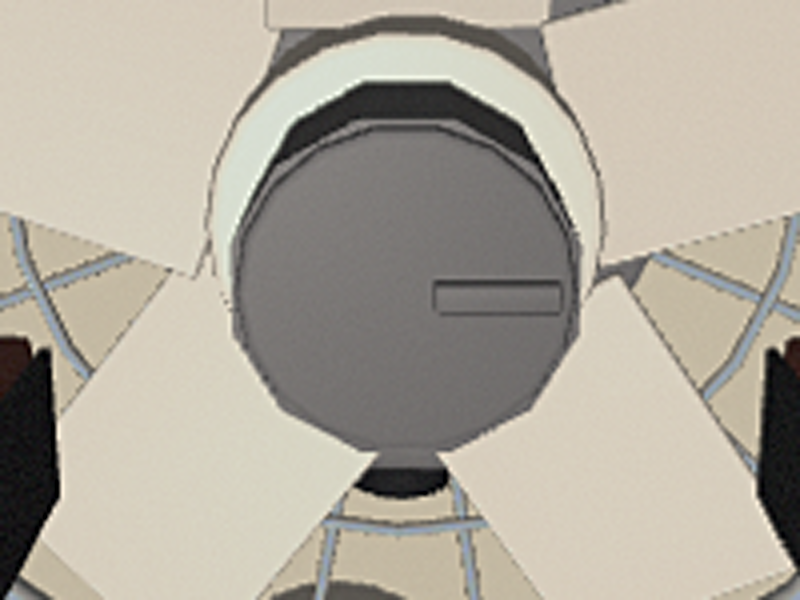

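Wrist crop: the rib is level with the jaw axis, from (434,298) to (562,298). The cap edges are at x = 235/578 and y = 125/452 in the crop.

```bash
python3 - <<'E'
from h import *
s=env.state();c=cam("wrist",s);print(s['tcp_pos'])
f=lambda P,z:ray(c,np.array(P)/4+[218,185],z)
X=f([[235,290],[578,290],[408,125],[408,452]],.182);print(X.round(4),(X[0]+X[1])/2,(X[2]+X[3])/2);print(f([[434,298],[562,298]],.185))
E
```

```text
[0.517721   0.0273639  0.22495771]
[[0.4918 0.0314 0.182 ]
 [0.5442 0.0295 0.182 ]
 [0.5191 0.0561 0.182 ]
 [0.5173 0.0036 0.182 ]] [0.51801161 0.03044052 0.182     ] [0.51820858 0.02984413 0.182     ]
[[0.52212649 0.03001037 0.185     ]
 [0.54143925 0.02932076 0.185     ]]
```

Request:
drive_tool:
  motion:
    - [100, 0.0005, 0.0025, -0.02, 0, 0, 0]
    - [100, 0, 0, -0.03, 0, 0, 0]
    - [100, 0, 0, -0.015, 0, 0, 0]
    - [100, 0, 0, -0.006, 0, 0, 0]
    - [100, 0, 0, 0, 0, 0, 0]
    - [100, 0, 0, 0, 0, 0, 0]

```text
clock: 3.0
tcp_pos: [0.5184, 0.0303, 0.1535]
tcp_rot: [0.012, 0.706, -0.012, 0.708]
wrist_force: [0.2, 0.5, -0.4]
gripper_width: 1.0
```

Request:
drive_tool:
  motion:
    - [0, 0, 0, 0, 0, 0, 0]
    - [0, 0, 0, 0, 0, 0, 0]
    - [0, 0, 0, 0, 0, 0, 0]
    - [0, 0, 0, 0, 0, 0, 0]
    - [0, 0, 0, 0, 0, 0, 0]
    - [0, 0, 0, 0, 0, 0, 0]

```text
clock: 3.5
tcp_pos: [0.5179, 0.0305, 0.1519]
tcp_rot: [0.012, 0.707, -0.012, 0.707]
wrist_force: [-0.6, 0.2, 1.4]
gripper_width: 0.612
```

```bash
python3 -c "
from h import *
s=env.state();print(s)"
```

```text
{'clock': 3.5, 'qpos': array([-6.74762732e-03, -1.31232801e-01,  1.57500193e+00,  3.71445127e-06,
        1.69749267e+00,  2.65756730e-02]), 'dq': array([-1.77474945e-05, -2.26084109e-03,  1.27738953e-03,  4.01539661e-04,
       -1.80623560e-03,  1.34139345e-03]), 'joint_efforts': array([-2.23712053e-02, -3.45308375e+01, -4.01667380e+01,  7.60374125e-02,
       -3.24372598e-02,  2.16214226e-03]), 'tcp_pos': array([0.51785208, 0.03050774, 0.15188694]), 'tcp_rot': array([ 0.01178332,  0.70689167, -0.01177839,  0.70712559]), 'wrist_force': array([-0.55076478,  0.21880598,  1.3898989 ]), 'moment': array([-0.04087312,  0.00138972, -0.02014676]), 'gripper_width': 0.6119378237312897}
```

Gripped at 0.612, which is about 54 mm. Trying anticlockwise.

Request:
drive_tool:
  motion:
    - [0, 0, 0, 0, 0, 0, 4]
    - [0, 0, 0, 0, 0, 0, 4]
    - [0, 0, 0, 0, 0, 0, 4]
    - [0, 0, 0, 0, 0, 0, 4]
    - [0, 0, 0, 0, 0, 0, 4]
    - [0, 0, 0, 0, 0, 0, 0]

```text
clock: 4.0
tcp_pos: [0.5181, 0.0289, 0.1521]
tcp_rot: [-0.112, 0.698, 0.11, 0.699]
wrist_force: [0.6, -6.0, 1.4]
gripper_width: 0.623
```

```bash
python3 - <<'E'
from h import *;import cv2
s=env.state();print(s['moment'],s['wrist_force'],s['gripper_width'],s['joint_efforts'][5]);cv2.imwrite("pics/w4.png",cv2.resize(camera("wrist")[150:450,120:520],None,fx=2,fy=2))
R=Ro.from_quat(s["tcp_rot"]).as_matrix();print("jaw",np.degrees(np.arctan2(R[1,2],R[0,2])))
E
```

```text
[-1.13847947 -0.18374143 -0.73406176] [ 0.60008175 -6.00731569  1.41708905] 0.6231060741219753 -1.6987527161836624
jaw 18.060795086891666
```

View pics/w4.png

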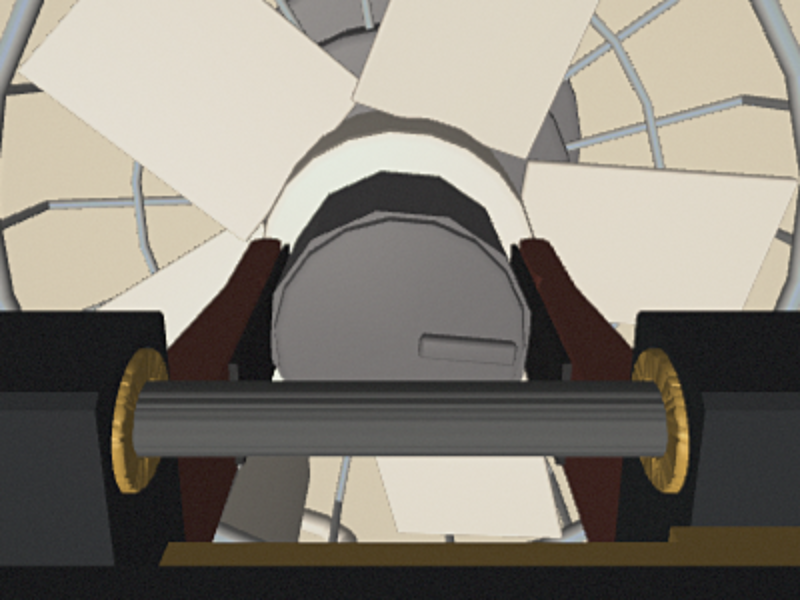

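The anticlockwise moment is -0.73 N m, the jaws were wedged open to 0.623, and the rib lags about 5° (it slopes from (420,345) to (515,355)). That way is blocked, so I'll turn clockwise.

Request:
drive_tool:
  motion:
    - [0, 0, 0, 0, 0, 0, -5]
    - [0, 0, 0, 0, 0, 0, -5]
    - [0, 0, 0, 0, 0, 0, -5]
    - [0, 0, 0, 0, 0, 0, -5]
    - [0, 0, 0, 0, 0, 0, -5]
    - [0, 0, 0, 0, 0, 0, -5]
    - [0, 0, 0, 0, 0, 0, -5]
    - [0, 0, 0, 0, 0, 0, 0]

```text
clock: 4.72
tcp_pos: [0.5178, 0.031, 0.1519]
tcp_rot: [0.106, 0.699, -0.105, 0.699]
wrist_force: [0.2, 0.4, 1.2]
gripper_width: 0.618
```

```bash
cat > st.py <<'E'
from h import *
s=env.state();R=Ro.from_quat(s["tcp_rot"]).as_matrix();print(s['tcp_pos'],s['moment'],s['wrist_force'],s['gripper_width'],s['joint_efforts'][5],"jaw",np.degrees(np.arctan2(R[1,2],R[0,2])))
E
python3 st.py
```

```text
[0.51778048 0.03099582 0.15191727] [ 0.0675512  -0.09125492 -0.00834821] [0.2365543  0.41754037 1.15402202] 0.6177825572777175 1.2188412621617317 jaw -17.128359647323105
```

Request:
drive_tool:
  motion:
    - [0, 0, 0, 0, 0, 0, -4]
    - [0, 0, 0, 0, 0, 0, -4]
    - [0, 0, 0, 0, 0, 0, 0]
    - [0, 0, 0, 0, 0, 0, 0]

```text
clock: 5.05
tcp_pos: [0.5179, 0.0308, 0.1519]
tcp_rot: [0.151, 0.691, -0.151, 0.691]
wrist_force: [0.4, 1.5, 2.1]
gripper_width: 0.617
```

```bash
python3 st.py; python3 - <<'E'
from h import *;import cv2
cv2.imwrite("pics/w5.png",cv2.resize(camera("wrist")[150:450,120:520],None,fx=2,fy=2))
E
```

```text
[0.5179102  0.03076244 0.15189652] [ 0.13582783 -0.04143807  0.00353511] [0.41710681 1.50030408 2.05983401] 0.6167588458033376 0.23493099957704544 jaw -24.710731716596886
```

View pics/w5.png

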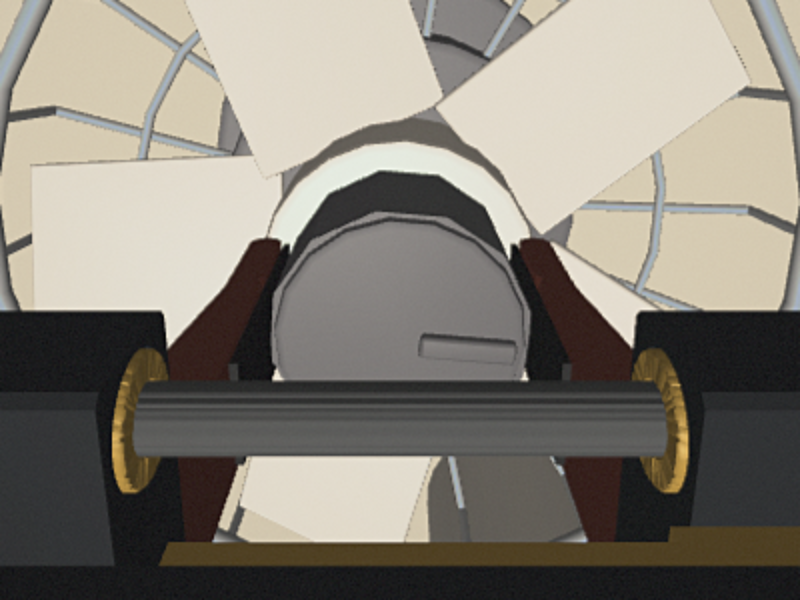

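The rib has turned with the jaws, with the same small ~5° offset and no moment, so clockwise is free. Continuing about 34° more.

Request:
drive_tool:
  motion:
    - [0, 0, 0, 0, 0, 0, -5]
    - [0, 0, 0, 0, 0, 0, -5]
    - [0, 0, 0, 0, 0, 0, -5]
    - [0, 0, 0, 0, 0, 0, -5]
    - [0, 0, 0, 0, 0, 0, -5]
    - [0, 0, 0, 0, 0, 0, -5]
    - [0, 0, 0, 0, 0, 0, -4]
    - [0, 0, 0, 0, 0, 0, 0]

```text
clock: 5.77
tcp_pos: [0.5179, 0.0306, 0.1519]
tcp_rot: [0.348, 0.616, -0.348, 0.616]
wrist_force: [-0.2, 0.3, 1.6]
gripper_width: 0.616
```

```bash
python3 st.py
```

```text
[0.5179439  0.03063783 0.15190788] [ 0.06722604 -0.08440365  0.01597272] [-0.17736034  0.31487255  1.55319414] 0.6163312433246857 1.025686115026474 jaw -58.916865980314945
```

Request:
drive_tool:
  motion:
    - [0, 0, 0, 0.003, 0, 0, 0]
    - [0, 0, 0, 0.003, 0, 0, 0]
    - [0, 0, 0, 0.002, 0, 0, 0]
    - [0, 0, 0, 0, 0, 0, 0]

```text
clock: 6.1
tcp_pos: [0.5179, 0.0304, 0.16]
tcp_rot: [0.347, 0.616, -0.347, 0.616]
wrist_force: [0.4, -0.8, 0.1]
gripper_width: 0.619
```

```bash
python3 st.py
```

```text
[0.5179068  0.03038442 0.16003461] [-0.01747316 -0.0089973  -0.00859136] [ 0.37676477 -0.75575059  0.11790606] 0.6188911152947829 -0.023926987778395414 jaw -58.841885246251906
```

It rose 8 mm with no downward pull, so the cap is free. Lifting.

Request:
drive_tool:
  motion:
    - [0, 0, 0, 0.01, 0, 0, 0]
    - [0, 0, 0, 0.015, 0, 0, 0]
    - [0, 0, 0, 0.02, 0, 0, 0]
    - [0, 0, 0, 0.02, 0, 0, 0]
    - [0, 0, 0, 0.015, 0, 0, 0]
    - [0, 0, 0, 0.007, 0, 0, 0]
    - [0, 0, 0, 0, 0, 0, 0]
    - [0, 0, 0, 0, 0, 0, 0]

```text
clock: 6.77
tcp_pos: [0.5178, 0.0305, 0.2465]
tcp_rot: [0.348, 0.616, -0.348, 0.616]
wrist_force: [0.1, 0.7, -0.6]
gripper_width: 0.622
```

Request:
drive_tool:
  motion:
    - [0, 0, 0, 0, 0, 0, 0]
    - [0, 0, 0, 0, 0, 0, 0]
    - [0, 0, 0, 0, 0, 0, 0]
    - [0, 0, 0, 0, 0, 0, 0]

```text
clock: 7.1
tcp_pos: [0.5175, 0.0305, 0.2458]
tcp_rot: [0.347, 0.616, -0.348, 0.615]
wrist_force: [0.6, 0.4, -0.7]
gripper_width: 0.62
```

```bash
python3 st.py; python3 - <<'E'
from h import *;import cv2
a=camera("wrist");b=camera("scene")
cv2.imwrite("pics/f.png",np.hstack([cv2.resize(a[150:450,120:520],(400,300)),cv2.resize(b[120:320,250:510],(390,300))]))
E
```

```text
[0.51752973 0.03047541 0.24580634] [-0.04584477  0.01134899  0.01896406] [ 0.56055772  0.3602033  -0.72576386] 0.6199124674401222 -0.0006151892921479885 jaw -58.908555884633856
```

View pics/f.png

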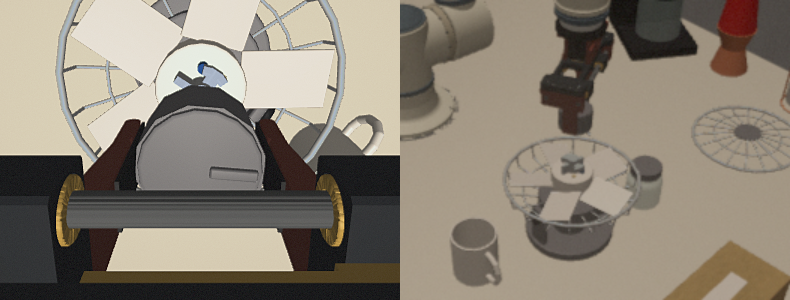

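The cap is in the gripper and clear of the exposed thread: at (205,150) in the left half, with the thread at (573,160) and the cap at (575,118) in the right half. It is level, and the mug and jar look undisturbed. Handing in.

```bash
python3 -c "
from workcell import env
print(env.sign_off())"
```

```text
the job is handed in; nothing more can be done
None
```

The cap is off the fan. I handed the job in with the gripper still holding the cap, level and still, about 94 mm above the hub.

- **Finding the direction:** I gripped the cap across two flats. Anticlockwise was blocked after about 15°: the moment reached -0.73 N m and the cap twisted about 5° in the jaws. Clockwise turned freely, and I took it to about 1.05 rad from the start.
- **Lift:** A first 8 mm lift met no pull, so the cap was free of the thread. I then raised it to 94 mm by the tool height.
- **Last checks:** The gripper opening was 0.62, or about 54 mm, which matches the cap. The wrist force was about -0.7 N, roughly the cap's weight. The final pictures show the cap in the jaws above the bare thread. The mug, jar and guard look undisturbed. I did not recheck the screwdriver and pen, but the arm never went near them. It took 7.1 s of robot time.
- **Disagreements:** The cameras differed by about 3 mm on the cap's sideways position, which did not matter for the grasp. The 5° twist from the blocked try stayed in the grip, and no check failed. The sign-off gave no verdict.

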